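Clear the pipe tee jammed across the nut feeder

ROBOT

A 6-joint arm with a two-finger parallel gripper is mounted at the origin on a cart in front of the work surface, level with it; the furniture and walls round the work are solid. World frame = base frame: x ahead of the robot, y to its left, z up, the work surface at z = 0. Lengths are in m, angles in rad, forces in N, time in s.
With the tool pointing down it reaches from about 0.35 to 0.775 m from the base axis. Payload 5.5 kg.
Tool frame: the origin (TCP) lies at the very end of the fingers, on their centre line; the grasp point (between the pads) lies 19 mm behind it; z points along the fingers, y is the line along which they close (so a half turn about z gives the same grasp; the last joint's range is limited). The gripper opens to 85 mm and grips with 20 to 120 N. Pads are 22 mm wide; open, the fingers measure 114 mm over their backs; the gripper's body (76 mm by 85 mm) begins 54 mm behind the grasp point. The pads swing forward as they close: fully open they stand 13 mm farther back than shut.
Start: joints at [-1.338, 0.313, 0.046, 1.304, 0, 1.431], TCP at [0.209, -0.536, 0.231] pointing down, gripper open.
Joint ranges: [-2.76, 2.76], [-0.86, 1.69], [-1.03, 1.26], [-2.2, 2.34], [-1.47, 1.5], [-3.14, 3.14]. Speed limits (rad/s): [2.57, 2.57, 3.14, 3.14, 3.14, 3.14].

INTERFACE

Orientations are given as a unit quaternion [w, x, y, z].
In Python, from workcell import env, cams, ticket, spotter gives the robot as it stands.
- The arm moves only by the tool jog_arm, never from a script. Its argument "increments" is a list that holds one entry, the list of rows, each a list of 7 numbers: the shift along the tool's x, y, z in units of 0.25 m (1.0 is 0.25 m), then the turn, a rotation vector about the tool's x, y, z in units of 180 degrees (1.0 is 180 degrees), then the closure in counts, from 0 (fully open) to 255 (shut). A call has 1 to 20 rows; each row shifts and turns the commanded pose from where the row before left it, along the tool's axes as they then stand; what a row does not reach is not made up. A row lasts 1/10 s, in which the tool goes at most 50 mm and 8.59 degrees, less where a joint would pass 70% of its speed; a pose out of reach is approached as far as the arm can. A call with a number of a shift or a turn outside -1 to 1 is refused whole. A call with a gripper value outside its range is refused whole. The fingers move at their own pace and stop on an object; "force" is the grip in N (left out, the last holds). Time passes only in rows, so rows that do not move let the fingers close. It gives the time, the measured TCP pose, the force, the opening and the grip force at its end, in the units of the state.
- env.get_state(): the state, without advancing time (a new reading comes with each control period).
- cams.read_camera(name): name is "scene" or "top"; returns a dict with "pixels" (400x640x3 uint8, red, green, blue), "fx", "fy", "cx", "cy" (pixels), "xyz" and "attitude" of the camera in the world. Camera axes: x right, y down, z forward; pixel columns grow to the right and rows downward; lengths in m; the calibration is good to about 2 mm. A picture is of the moment at which its call begins. There is no depth.
- ticket.hand_in(): hands the job in; it is judged then, once.
Trained networks look in the newest picture that a camera, given by its name, has taken for a name from the list of things; names that differ only in an ending like _2 or _b are one class to them, and where a whole thing is asked for, a point or a joint stands for the part that bears it (a point fixed in the world has none). Each returns a list of dicts, best first, with "conf" (0 to 1); they miss things now and then, are a little off and sometimes report something else, mostly with a low value. They report only what shows in the picture. A call takes as long as a camera call. They do not tell look-alikes from the thing itself.
- spotter.find_in(target, camera): "uv" ([column, row] in pixels, amid what is visible of it).
- spotter.cut_out(target, camera): "region" (400x640 bool, what is visible of it) and "uv" ([column, row] in pixels, amid what is visible of it).
- spotter.landmark_of(target, camera): "uv" ([column, row] in pixels: a listed point, or the origin of a listed thing).
The state is a dict: "clock": time; "joint_pos": joint angles; "qvel": joint speeds; "tau": joint torques, N m; "tcp_pos": TCP position; "orientation": TCP orientation; "wrist_force": force on the tool from outside, world axes, zero at the start; "ft_torque": the same for the moment, N m; "finger_gap": finger opening in m; "grip_force": force on a finger pad.
Only numpy, scipy, OpenCV 4.12 (cv2) and the standard library are available. Lean on these libraries where they do the work, as an engineer would, in place of code of your own. Each camera call takes 0.05 s, during which the arm holds its last target. There are 200 camera calls.

TASK

A stray brass pipe tee has jammed crosswise in the nut feeder, under the hold-down bars where the trough narrows. Reach in from the low outlet with the open jaw of the spanner that lies beside the feeder and push the tee back up the trough until it is clear of the bars, then lay the spanner flat on the bench again. Lift the tee out and lay it flat in the small steel tray, leaving the tape measure, the loose nut and the drill battery where they are.

Things in the scene. Friction and masses are not known exactly. Their poses are not given: they have to be found in the camera images.
- feeder: Vibratory nut feeder, off and fixed to the bench: bright steel trough on leaf springs over a grey base (170 x 84 x 30 mm). Origin on the bench under the jam; x points level up the trough (closed end at +x), y to the trough's left, z up. The trough floor, flat across, climbs 10 degrees to +x and is 90 mm above the bench at x = 0. Its walls, 3 mm thick, stand 36 mm above the floor.
- outlet (a point): Middle of the trough floor at its low open end (feeder x = -69 mm, 78 mm above the bench). Axes as the feeder's. The inside is 48 mm wide from here up to feeder x = -29 mm, then each wall flares by 25 degrees, to 120 mm inside width from x = +47 mm to the closed end. The bench in front of the outlet is free.
- cover_edge (a point): Middle of the trough floor right under the upper edge of the hold-down bars (feeder x = +45 mm, 98 mm above the bench). Fixed dark bars, 4.4 mm thick, 16.5 mm apart, roof the trough from the outlet to here, 34 mm clear height beneath; their straps reach 42 mm above the floor. From here to the end wall the trough is open above. Axes as the feeder's.
- trough_end (a point): Middle of the trough floor at the foot of the end wall (feeder x = +153 mm, 117 mm above the bench). The floor's middle line runs straight from outlet to here. Axes as the feeder's.
- tee: Brass pipe tee, about 0.16 kg: straight run 64 mm long and branch from its middle, both 25 mm thick. Origin under its middle, z up when flat, x along the branch, y along the run; run axis at x = -10 mm, branch end at x = +22, both axes 14.5 mm up. It starts flat on the floor, run across the flare at about feeder x = 0 with both ends against the walls, branch pointing up the trough.
- tee_run (a point): Middle of the run's axis, 12.5 mm above the floor or tray it lies on. Pushed here from below (1 to 2 N, at 8 to 16 mm above the floor) the tee slides up without rolling, and it stays where it is left. Axes as the tee's.
- tee_branch (a point): Point on the branch's axis, 22 mm from tee_run: a place to grip the branch across (25 mm, along the tee's y). Once tee_run is 20 mm or more past cover_edge there is room for fingers all round. Axes as the tee's.
- spanner: Steel combination spanner, 202 x 35 x 8 mm, 0.09 kg, lying loose right of the feeder, jaw roughly up the trough's direction (0.55 rad). Origin at the centre of its underside, x along it, z up: open jaw at -x (prong ends x = -101, y = +-8 to +-18, 6 mm thick), ring at +x (from x = +69), shank between 12 mm wide, 5 thick. Held at x = +50 it reaches in far enough, fingers staying outside.
- tray: Small open tray of bright sheet steel, fixed, 100 (x) x 140 (y) x 26 mm, walls and floor 3 mm. Origin at the centre of its underside. A hex nut (34 mm across, 14 mm high) is fixed in its +x +y corner, centred at x = +26, y = +44 mm; the rest is empty.
- drill_battery: Black drill battery pack, 87 x 81 x 60 mm, standing loose beyond the vice; a bystander. Origin at the centre of its underside.
- tape_measure: Yellow tape measure, 38 x 72 x 62 mm, standing loose at the right front; a bystander. Origin at the centre of its underside.
- loose_nut: Brown hex nut, 27 mm across, 12 mm high, lying loose to the right of the spanner; a bystander. Origin at the centre of its underside.
Things that resemble listed ones, but are neither listed nor needed, are in the scene too. There is more than one size of the tee; the job needs the smaller.

How it is judged:
By the outcome, as a careful person would: the job done as asked, in the order asked, and still so for the second after the job is handed in, with the robot touching nothing.
It also fails if it takes over 58 s, if anything falls off the work surface, if the arm or the gripper's body presses on something with over 40 N, if the wrist force passes 120 N, or if a joint passes its speed limit or range.

## Working session

There is one attempt and no reset: what is moved stays moved. The work goes in short steps, Python scripts to look and compute and a tool call to move; the robot and the scene stay as the last step left them, time stands still between calls to the robot, and variables do not carry over. Pictures are saved under pics/ and viewed, at most 10 in all, crops included, and the job is handed in when it is done.

Besides the shell and the picture viewer there is one more tool, called after "Request:" in YAML: its name, and indented under it one key for each argument. jog_arm: Moves the arm, as the interface text tells. Shifts and turns lie within -1 to 1; 1 stands for 0.25 m of shift or 180 degrees of turn. Its arguments: {"type":"object","properties":{"increments":{"type":"array"},"force":{"type":"number"}},"required":["increments"]}

```bash
ls; mkdir -p pics
cat > h.py <<'E'
import numpy as np,cv2
from scipy.spatial.transform import Rotation as R
from workcell import env,cams,ticket,spotter
def quat(q): return R.from_quat([q[1],q[2],q[3],q[0]])
def cam(n):
    c=cams.read_camera(n); return c
def rot(c):
    a=np.array(c["attitude"],float)
    return a if a.shape==(3,3) else quat(a).as_matrix()
def onplane(c,uv,z):
    d=rot(c)@np.array([(uv[0]-c["cx"])/c["fx"],(uv[1]-c["cy"])/c["fy"],1]); p=np.array(c["xyz"])
    return p+d*(z-p[2])/d[2]
def proj(c,P):
    q=(np.atleast_2d(P)-np.array(c["xyz"]))@rot(c)
    return np.c_[c["fx"]*q[:,0]/q[:,2]+c["cx"],c["fy"]*q[:,1]/q[:,2]+c["cy"]]
def save(n,px,f=None):
    cv2.imwrite("pics/"+n,px[:,:,::-1])
E
cat > a.py <<'E'
from h import *
for n in ["scene","top"]:
    c=cam(n); save(n+"0.png",c["pixels"]); print(n,c["xyz"],c["attitude"],c["fx"],c["cx"],c["cy"])
    for t,z in [("feeder",0),("outlet",.078),("cover_edge",.098),("trough_end",.117),("tee",.09),("tee_run",.1025),("tee_branch",.1025),("spanner",0),("tray",0),("loose_nut",0),("tape_measure",0),("drill_battery",0)]:
        for d in spotter.landmark_of(t,n)[:3]:
            print(t,np.round(d["uv"]),round(d["conf"],2),np.round(onplane(c,d["uv"],z),3))
print(env.get_state())
E
python3 a.py
```

```text
pics
scene [ 0.17922398 -1.15532801  0.68919264] [-0.45430649  0.86546321 -0.18841447  0.09528397] 441.7225547771334 321.6955708140585 201.28154224396343
feeder [313. 211.] 0.86 [ 0.546 -0.277  0.   ]
outlet [295. 204.] 0.95 [ 0.477 -0.332  0.078]
cover_edge [324. 174.] 0.75 [ 0.586 -0.264  0.098]
trough_end [349. 149.] 0.79 [ 0.689 -0.201  0.117]
tee [327. 176.] 0.7 [ 0.594 -0.266  0.09 ]
tee [343. 336.] 0.57 [ 0.404 -0.736  0.09 ]
tee_run [318. 179.] 0.7 [ 0.559 -0.287  0.103]
tee_run [337. 337.] 0.59 [ 0.389 -0.743  0.103]
tee_branch [319. 178.] 0.69 [ 0.562 -0.285  0.103]
tee_branch [340. 351.] 0.67 [ 0.382 -0.769  0.103]
spanner [329. 248.] 0.65 [ 0.522 -0.43   0.   ]
tray [255. 215.] 0.78 [ 0.4   -0.231  0.   ]
tray [327. 244.] 0.58 [ 0.523 -0.418  0.   ]
loose_nut [381. 258.] 0.6 [ 0.617 -0.514  0.   ]
tape_measure [300. 302.] 0.95 [ 0.395 -0.56   0.   ]
drill_battery [313. 162.] 0.57 [ 0.654 -0.035  0.   ]
top [ 0.36181202 -0.35107255  0.97824118] [ 0.07004246 -0.67395433  0.7312091  -0.07882166] 379.12001777653717 316.2957678495141 202.20140422618607
feeder [281. 211.] 0.79 
[... 802 characters left out ...]
   ]
{'clock': 1.3, 'joint_pos': array([-1.33762813e+00,  3.13203102e-01,  4.60950435e-02,  1.30358666e+00,
       -5.28344823e-06,  1.43118772e+00]), 'qvel': array([0.0007872 , 0.00090168, 0.00100354, 0.00154964, 0.00215609,
       0.00041314]), 'tau': array([-3.75698592e-04, -4.80471826e+01,  2.98809725e+01,  6.09319177e-04,
       -2.69155380e-04, -2.65053606e-07]), 'tcp_pos': array([ 0.20941186, -0.53555781,  0.23131939]), 'orientation': array([ 5.08746873e-05,  9.82679910e-01,  1.85311068e-01, -2.62972401e-07]), 'wrist_force': array([ 0.1143161 ,  0.07945146, -0.63394837]), 'ft_torque': array([ 0.03400642,  0.06618717, -0.02265942]), 'grip_force': 0.0, 'finger_gap': 0.08576440460220647}
```

View both.

View pics/scene0.png

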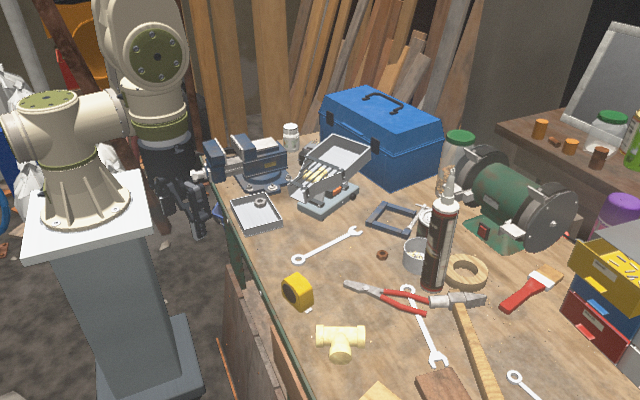

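View pics/top0.png

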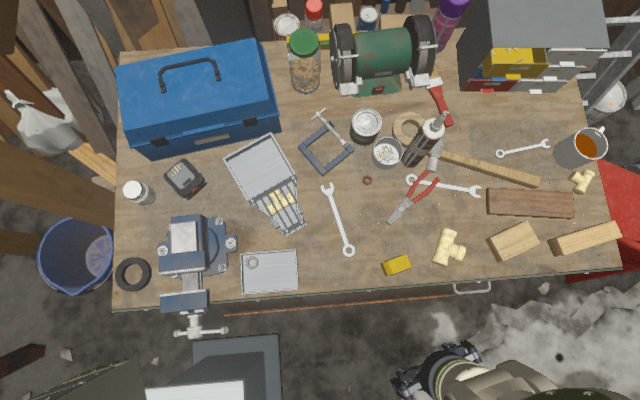

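Look-alikes for the tee, top picture: the big tee lies at (450,247), another tee at the right edge at (583,180), and the jammed one at (280,203) in the feeder. The description points to the last one. For the spanner, (337,220) beside the feeder is right; (443,186) and (522,148) are others. The large tee's detections must be ignored. I'll now fit the poses.

```bash
cat > b.py <<'E'
from h import *
from scipy.optimize import least_squares
C={n:cam(n) for n in["top","scene"]}
def pose(p,P): 
    c,s=np.cos(p[2]),np.sin(p[2]); return np.c_[p[0]+c*P[:,0]-s*P[:,1],p[1]+s*P[:,0]+c*P[:,1],P[:,2]]
F={"feeder":[0,0,0],"outlet":[-.069,0,.078],"cover_edge":[.045,0,.098],"trough_end":[.153,0,.117]}
obs=[]
for n in C:
    for t in F:
        d=spotter.landmark_of(t,n)
        if d: obs.append((n,t,d[0]["uv"]))
f=lambda p:np.concatenate([proj(C[n],pose(p,np.array([F[t]],float)))[0]-uv for n,t,uv in obs])
r=least_squares(f,[.556,-.28,.48],loss="soft_l1"); print("feeder",r.x.round(4),r.fun.round(1)); fp=r.x
# spanner, tray masks
for t,z in[("spanner",.004),("tray",.026),("tape_measure",.06),("loose_nut",.012)]:
    for n in C:
        for d in spotter.cut_out(t,n)[:1]:
            m=d["region"]; v,u=np.nonzero(m)
            W=np.array([onplane(C[n],(a,b),z)[:2] for a,b in zip(u,v)])
            (cx,cy),(w,h),a=cv2.minAreaRect((W*1e3).astype(np.float32))
            mu=W.mean(0);e,V=np.linalg.eigh(np.cov((W-mu).T)); ax=V[:,1]; q=(W-mu)@ax
            print(t,n,d["conf"],len(u),"rect",round(cx,1),round(cy,1),round(w,1),round(h,1),round(a,1),"pca",mu.round(4),np.degrees(np.arctan2(ax[1],ax[0])).round(1),q.min().round(3),q.max().round(3))
img=C["top"]["pixels"].copy(); big=cv2.resize(img[120:310,220:370],None,fx=4,fy=4,interpolation=cv2.INTER_CUBIC)[:600]
def draw(P,col):
    q=((proj(C["top"],P)-[220,120]+.5)*4).astype(np.int32); cv2.polylines(big,[q],False,col,1)
fl=lambda x:.09+x*np.tan(np.radians(10))
L=lambda s,h:np.array([[x,s*y,fl(x)+h] for x,y in[(-.069,.024),(-.029,.024),(.047,.06),(.153,.06),(.153,0)]])
for s in(1,-1): draw(pose(fp,L(s,.036)),(255,0,0)); draw(pose(fp,L(s,0)),(0,255,0))
save("ov1.png",big); print(env.get_state()["clock"])
E
python3 b.py
```

```text
feeder [ 0.5511 -0.2879  0.5186] [ 1.3  2.4 -0.2  2.3 -1.9  0.8 -0.6  0.6  3.2  2.2  1.7 -2.2  0.8 -4.
  1.5  3.5]
spanner top 0.62 425 rect 519.6 -423.8 198.5 32.8 13.1 pca [ 0.5209 -0.424 ] -166.5 -0.098 0.101
spanner scene 0.65 4402 rect 673.8 -114.7 500.8 210.1 50.8 pca [ 0.663  -0.1324] 52.1 -0.231 0.272
tray top 0.67 2353 rect 399.7 -240.5 102.0 140.7 0.1 pca [ 0.4    -0.2403] 90.3 -0.071 0.07
tray scene 0.9 1595 rect 396.6 -255.6 170.9 105.1 89.8 pca [ 0.3955 -0.2603] 88.2 -0.082 0.09
tape_measure top 0.59 418 rect 389.6 -548.2 36.4 67.6 16.4 pca [ 0.3895 -0.5478] 106.4 -0.034 0.033
tape_measure scene 0.68 948 rect 381.1 -587.3 58.6 109.2 2.4 pca [ 0.3817 -0.5866] 84.6 -0.056 0.056
loose_nut top 0.61 78 rect 616.9 -511.4 23.8 27.6 83.8 pca [ 0.6177 -0.5109] 157.1 -0.014 0.015
loose_nut scene 0.48 90 rect 615.2 -515.0 30.7 25.4 28.0 pca [ 0.6154 -0.5152] 53.9 -0.016 0.016
2.2
```

View pics/ov1.png

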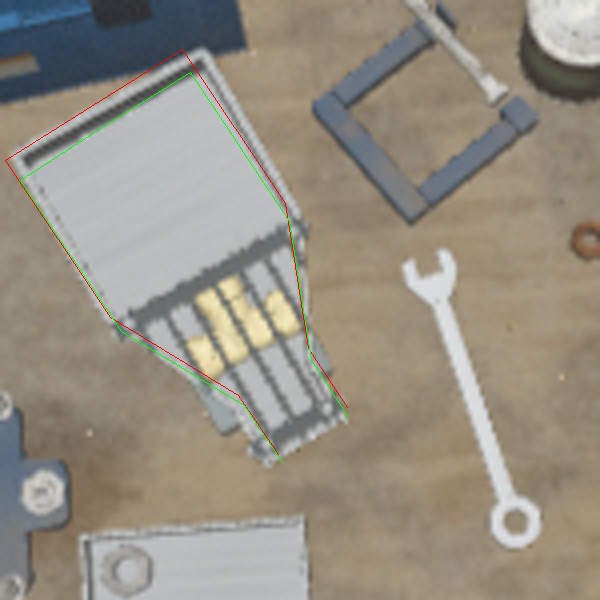

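The overlay shows the fitted feeder (red and green outlines) turned a few degrees from the trough. The tee sits under the bars around crop (245,325), branch up the trough; the spanner runs from the jaw at (430,280) to the ring at (515,522). I'll refine the feeder by edge alignment.

```bash
cat > c.py <<'E'
from h import *
from scipy.optimize import minimize
from scipy.ndimage import map_coordinates
C={n:cam(n) for n in["top","scene"]}
def pose(p,P): 
    c,s=np.cos(p[2]),np.sin(p[2]); return np.c_[p[0]+c*P[:,0]-s*P[:,1],p[1]+s*P[:,0]+c*P[:,1],P[:,2]]
T=np.tan(np.radians(10)); n10=np.array([-np.sin(np.radians(10)),0,np.cos(np.radians(10))])
def line(pts,h):
    out=[]
    for (a,b),(c,d) in zip(pts[:-1],pts[1:]):
        t=np.linspace(0,1,40)[:,None]; q=np.array([a,b])*(1-t)+np.array([c,d])*t
        out.append(np.c_[q,.0902+q[:,0]*T]+h*n10)
    return np.vstack(out)
o=.003
prof=lambda e,s:[(-.069,s*(.024+e)),(-.029,s*(.024+e)),(.047,s*(.06+e)),(.153+e,s*(.06+e)),(.153+e,0)]
M=np.vstack([line(prof(e,s),.036) for e in(0,o) for s in(1,-1)]+[line([(.045,-.06),(.045,.06)],.038)])
D={}
for n in C:
    g=cv2.cvtColor(C[n]["pixels"],cv2.COLOR_RGB2GRAY); g=cv2.resize(g,None,fx=2,fy=2,interpolation=cv2.INTER_CUBIC)
    D[n]=cv2.distanceTransform(255-cv2.Canny(g,60,160),cv2.DIST_L2,5)/2
def cost(p,ns=("top","scene")):
    s=0
    for n in ns:
        q=proj(C[n],pose(p,M))*2+.5; d=map_coordinates(D[n],[q[:,1],q[:,0]],order=1,mode="nearest"); s+=np.minimum(d,4).mean()
    return s
from itertools import product
for ns in[("top",),("scene",),("top","scene")]:
    best=min(((cost([x,y,a],ns),x,y,a) for x,y,a in product(np.arange(.538,.566,.002),np.arange(-.304,-.27,.002),np.arange(.44,.62,.01))))
    r=minimize(cost,best[1:],args=(ns,),method="Nelder-Mead",options=dict(initial_simplex=np.array(best[1:])+np.vstack([np.zeros(3),np.diag([.002,.002,.01])])))
    print(ns,r.x.round(4),round(r.fun,3))
fp=r.x; np.save("fp.npy",fp)
o_=[]
for n,(x0,y0,x1,y1),k in[("top",(225,125,315,245),5),("scene",(270,110,390,230),5)]:
    big=cv2.resize(C[n]["pixels"][y0:y1,x0:x1],None,fx=k,fy=k,interpolation=cv2.INTER_CUBIC)
    for e,s in product((0,o),(1,-1)):
        cv2.polylines(big,[((proj(C[n],pose(fp,line(prof(e,s),.036)))-[x0,y0]+.5)*k).astype(np.int32)],False,(255,0,0),1)
    cv2.polylines(big,[((proj(C[n],pose(fp,line([(-.069,0),(.153,0)],0)))-[x0,y0]+.5)*k).astype(np.int32)],False,(0,255,0),1)
    o_.append(big)
save("ov2.png",cv2.resize(np.hstack(o_),None,fx=.76,fy=.76,interpolation=cv2.INTER_AREA))
E
python3 c.py
```

```text
('top',) [ 0.5505 -0.2845  0.4742] 0.401
('scene',) [ 0.5506 -0.2855  0.4565] 0.36
('top', 'scene') [ 0.5504 -0.2858  0.456 ] 0.758
```

View pics/ov2.png

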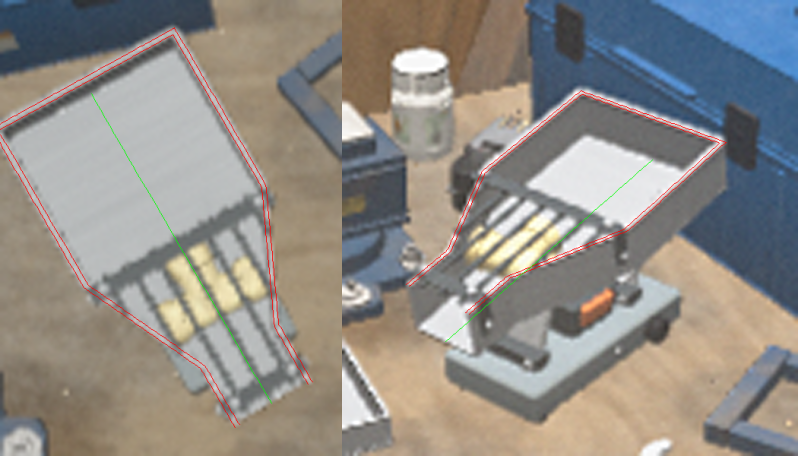

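```bash
cat > plan.py <<'E'
from h import *
fx,fy,fa=.5505,-.2855,.46
t10=np.radians(10)
def tool(yaw,pitch=0):  # tool x at yaw pitched up, z down
    ex=np.array([np.cos(yaw)*np.cos(pitch),np.sin(yaw)*np.cos(pitch),np.sin(pitch)])
    y=np.array([np.sin(yaw),-np.cos(yaw),0]); return R.from_matrix(np.c_[ex,y,np.cross(ex,y)])
def trough(s,y,h):
    X=s*np.cos(t10)-h*np.sin(t10); Z=.0902+s*np.sin(t10)+h*np.cos(t10)
    return np.array([fx+np.cos(fa)*X-np.sin(fa)*y,fy+np.sin(fa)*X+np.cos(fa)*y,Z])
def totrough(p):
    d=np.array(p)-[fx,fy,.0902]; X=np.cos(fa)*d[0]+np.sin(fa)*d[1]; y=-np.sin(fa)*d[0]+np.cos(fa)*d[1]
    return np.array([X*np.cos(t10)+d[2]*np.sin(t10),y,-X*np.sin(t10)+d[2]*np.cos(t10)])
def plan(wps,start=None,dec=3):
    """wps: (pos,Rot,grip,vmax mm/row[,hold rows])"""
    if start is None:
        s=env.get_state(); start=(np.array(s["tcp_pos"]),quat(s["orientation"]))
    p,q=start; rows=[]
    for w in wps:
        P,Q,g,v=w[:4]; n=max(1,int(np.ceil(np.linalg.norm(P-p)*1e3/v)),int(np.ceil(np.degrees((q.inv()*Q).magnitude())/8)))
        p0=p; rv=(q.inv()*Q).as_rotvec(); q0=q
        for i in range(1,n+1):
            Pi=p0+(P-p0)*i/n; Qi=q0*R.from_rotvec(rv*i/n)
            a=np.round(q.inv().apply(Pi-p)/.25,dec); b=np.round((q.inv()*Qi).as_rotvec()/np.pi,dec)
            p=p+q.apply(a*.25); q=q*R.from_rotvec(b*np.pi); rows.append([*a,*b,g])
        rows+=[[0]*6+[g]]*(w[4] if len(w)>4 else 0)
    print(len(rows),"["+",".join("["+",".join("%g"%(x+0) for x in r)+"]" for r in rows)+"]"); print("end",p.round(4))
    return p,q
E
python3 -c "
from plan import *
g=np.array([.4670,-.4364,0]);Q=tool(np.radians(13.3))
plan([(g+[0,0,.1],Q,110,42),(g+[0,0,.012],Q,110,30,1),(g+[0,0,.0015],Q,110,6,1)])
print(proj(cam('top'),trough(-.07,0,0)))"
```

```text
15 [[0.138,0.001,0.066,0,0,0.006,110],[0.138,-0.002,0.065,0,0,0.005,110],[0.138,-0.004,0.066,0,0,0.006,110],[0.138,-0.007,0.066,0,0,0.005,110],[0.137,-0.009,0.065,0,0,0.006,110],[0.138,-0.011,0.066,0,0,0.006,110],[0.137,-0.014,0.066,0,0,0.005,110],[0.137,-0.016,0.065,0,0,0.006,110],[0,0,0.117,0,0,0,110],[0,0,0.118,0,0,0,110],[0,0,0.117,0,0,0,110],[0,0,0,0,0,0,110],[0,0,0.021,0,0,0,110],[0,0,0.021,0,0,0,110],[0,0,0,0,0,0,110]]
end [ 0.4669 -0.4365  0.0016]
[[295.93221512 230.58858716]]
```

Request:
jog_arm:
  increments:
    - [[0.138,0.001,0.066,0,0,0.006,110],[0.138,-0.002,0.065,0,0,0.005,110],[0.138,-0.004,0.066,0,0,0.006,110],[0.138,-0.007,0.066,0,0,0.005,110],[0.137,-0.009,0.065,0,0,0.006,110],[0.138,-0.011,0.066,0,0,0.006,110],[0.137,-0.014,0.066,0,0,0.005,110],[0.137,-0.016,0.065,0,0,0.006,110],[0,0,0.117,0,0,0,110],[0,0,0.118,0,0,0,110],[0,0,0.117,0,0,0,110],[0,0,0,0,0,0,110],[0,0,0.021,0,0,0,110],[0,0,0.021,0,0,0,110],[0,0,0,0,0,0,110]]
  force: 80

```text
clock: 3.85
tcp_pos: [0.4673, -0.4371, 0.0024]
orientation: [0.001, 0.993, 0.115, 0.0]
wrist_force: [0.2, -0.4, -0.3]
finger_gap: 0.0484
grip_force: 0.0
```

Request:
jog_arm:
  increments:
    - [[0,0,0.004,0,0,0,110],[0,0,0,0,0,0,255],[0,0,0,0,0,0,255],[0,0,0,0,0,0,255],[0,0,0,0,0,0,255],[0,0,0,0,0,0,255],[0,0,0,0,0,0,255]]
  force: 80

```text
clock: 4.55
tcp_pos: [0.4671, -0.4367, 0.0013]
orientation: [0.0, 0.993, 0.115, 0.0]
wrist_force: [-1.2, 0.9, 5.6]
finger_gap: 0.0074
grip_force: 78.7
```

Request:
jog_arm:
  increments:
    - [[0,0,-0.05,0,0,0,255],[0,0,-0.1,0,0,0,255],[0,0,-0.15,0,0,0,255],[0,0,0,0,0,0,255]]

```text
clock: 4.95
tcp_pos: [0.4693, -0.4393, 0.0815]
orientation: [0.004, 0.993, 0.115, 0.002]
wrist_force: [0.5, -0.2, -0.7]
finger_gap: 0.0077
grip_force: 78.5
```

```bash
python3 -c "
from plan import *
o=[]
for n,(x0,y0) in [('scene',(260,170)),('top',(280,150))]:
    c=cam(n); o.append(cv2.resize(c['pixels'][y0:y0+120,x0:x0+120],None,fx=3.3,fy=3.3,interpolation=cv2.INTER_CUBIC))
save('g1.png',np.hstack(o)); s=env.get_state(); print(s['tcp_pos'],s['finger_gap'],s['wrist_force'],s['ft_torque'])"
```

```text
[ 0.46754668 -0.43718369  0.07703787] 0.00753141419667182 [-0.52743555 -0.53829574 -1.04847843] [ 0.00511836  0.09020886 -0.00100982]
```

View pics/g1.png

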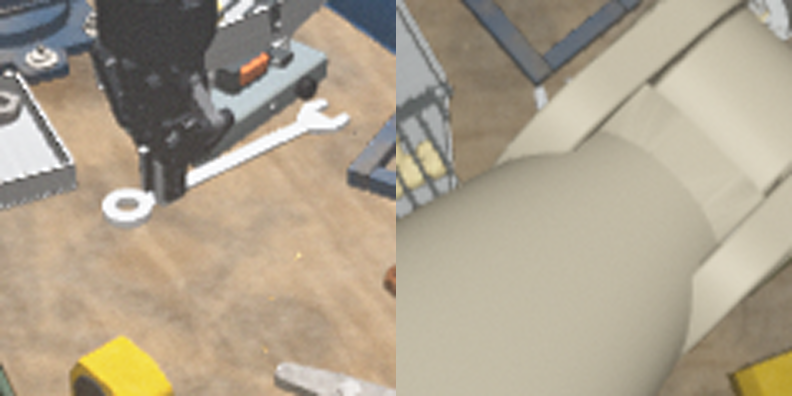

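```bash
python3 -c "
from plan import *
c=cam('scene'); s=env.get_state(); q=quat(s['orientation']); p=s['tcp_pos']
print(proj(c,[p+q.apply([.155,y,-.0025]) for y in(-.013,.013)]))
Q=tool(fa,t10)
plan([(np.array([.40,-.425,.075]),tool(np.radians(18),np.radians(5)),255,25),(trough(-.245,0,.0095),Q,255,25,2)])"
```

```text
[[356.30872815 202.1567049 ]
 [363.52753403 207.05160835]]
9 [[-0.083,-0.035,0.001,0,0.009,-0.009,255],[-0.082,-0.038,-0.002,0.001,0.01,-0.009,255],[-0.081,-0.039,-0.004,0,0.009,-0.008,255],[-0.056,-0.051,0.013,0.002,0.007,-0.012,255],[-0.054,-0.053,0.013,0.001,0.007,-0.011,255],[-0.052,-0.054,0.011,0.002,0.007,-0.012,255],[-0.05,-0.057,0.01,0.001,0.006,-0.011,255],[0,0,0,0,0,0,255],[0,0,0,0,0,0,255]]
end [ 0.3329 -0.3933  0.0571]
```

The picture shows the spanner held level, ring at crop (128,207) and jaw at (325,115), within 2 px of the prediction.

Request:
jog_arm:
  increments:
    - [[-0.083,-0.035,0.001,0,0.009,-0.009,255],[-0.082,-0.038,-0.002,0.001,0.01,-0.009,255],[-0.081,-0.039,-0.004,0,0.009,-0.008,255],[-0.056,-0.051,0.013,0.002,0.007,-0.012,255],[-0.054,-0.053,0.013,0.001,0.007,-0.011,255],[-0.052,-0.054,0.011,0.002,0.007,-0.012,255],[-0.05,-0.057,0.01,0.001,0.006,-0.011,255],[0,0,0,0,0,0,255],[0,0,0,0,0,0,255],[0,0,0,0,0,0,255]]

```text
clock: 6.1
tcp_pos: [0.3337, -0.3939, 0.057]
orientation: [-0.019, 0.97, 0.227, 0.084]
wrist_force: [0.8, -0.2, -0.6]
finger_gap: 0.0073
grip_force: 79.2
```

```bash
python3 -c "
from plan import *
c=cam('scene'); s=env.get_state(); q=quat(s['orientation']); p=s['tcp_pos']
print(p,totrough(p),q.as_matrix().round(3).tolist(),tool(fa,t10).as_matrix().round(3).tolist(),s['clock'])
k=5;x0,y0=240,150
big=cv2.resize(c['pixels'][y0:y0+110,x0:x0+150],None,fx=k,fy=k,interpolation=cv2.INTER_CUBIC)
def d(P,col): cv2.polylines(big,[((proj(c,np.array(P))-[x0,y0]+.5)*k).astype(np.int32)],False,col,1)
d([p+q.apply([x,y,-.0025]) for x,y in[(.155,-.018),(.12,-.018),(.12,.018),(.155,.018),(.155,-.018)]],(255,0,0))
d([trough(-.07,.024,0),trough(-.07,-.024,0)],(0,255,0))
save('e1.png',big)
plan([(trough(-.07-.155+.02,0,.0095),tool(fa,t10),255,20),(trough(-.18,0,.0095),tool(fa,t10),255,15,1)])"
```

```text
[ 0.33383446 -0.39395723  0.05710691] [-0.24435866 -0.00099511  0.00948342] [[0.883, 0.443, 0.155], [0.437, -0.896, 0.075], [0.172, 0.001, -0.985]] [[0.882, 0.444, 0.156], [0.437, -0.896, 0.077], [0.174, 0.0, -0.985]] 6.15
5 [[0.079,-0.002,0,0,0,0,255],[0.078,-0.002,0,0,0.001,0,255],[0.05,0,0,0,0,0,255],[0.05,0,0,0,0,0,255],[0,0,0,0,0,0,255]]
end [ 0.3901 -0.365   0.0682]
```

View pics/e1.png

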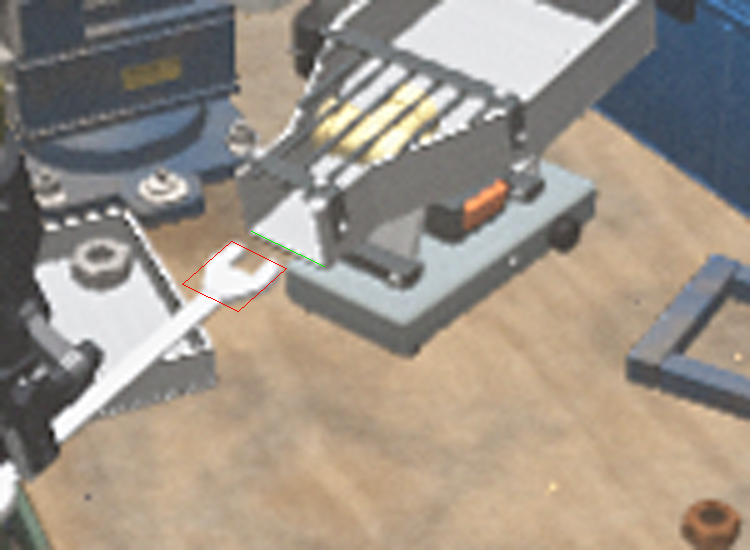

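The jaw (crop 185–285, 243–310) sits centred before the outlet, matching the predicted red box; the tee shows under the bars at (380,130).

Request:
jog_arm:
  increments:
    - [[0.079,-0.002,0,0,0,0,255],[0.078,-0.002,0,0,0.001,0,255],[0.05,0,0,0,0,0,255],[0.05,0,0,0,0,0,255],[0,0,0,0,0,0,255]]

```text
clock: 6.65
tcp_pos: [0.3908, -0.3641, 0.0686]
orientation: [-0.019, 0.97, 0.228, 0.086]
wrist_force: [-0.2, -0.5, -1.9]
finger_gap: 0.0071
grip_force: 79.2
```

```bash
python3 -c "
from plan import *
s=env.get_state(); print(totrough(s['tcp_pos']),s['wrist_force'])
Q=tool(fa,t10)
plan([(trough(-.105,0,.0095),Q,255,8),(trough(-.092,0,.0095),Q,255,4,2)])"
```

```text
[-0.17901331  0.00043483  0.00960167] [-0.17412615 -0.53319059 -1.92164748]
16 [[0.03,0,0,0,0,0,255],[0.029,0,0,0,0,0,255],[0.03,0.001,0,0,0,0,255],[0.029,0,0,0,0,0,255],[0.03,0,0,0,0,0,255],[0.03,0,0.001,0,0,0,255],[0.029,0.001,0,0,0,0,255],[0.03,0,0,0,0,0,255],[0.029,0,0,0,-0.001,0,255],[0.03,0,0,0,0,0,255],[0.013,0,0,0,0,0,255],[0.013,0,0,0,0,0,255],[0.013,0,0,0,0,0,255],[0.013,0,0,0,0,0,255],[0,0,0,0,0,0,255],[0,0,0,0,0,0,255]]
end [ 0.4678 -0.3264  0.0835]
```

Push half way first.

Request:
jog_arm:
  increments:
    - [[0.03,0,0,0,0,0,255],[0.029,0,0,0,0,0,255],[0.03,0.001,0,0,0,0,255],[0.029,0,0,0,0,0,255],[0.03,0,0,0,0,0,255]]

```text
clock: 7.15
tcp_pos: [0.4224, -0.3485, 0.0748]
orientation: [-0.02, 0.97, 0.226, 0.086]
wrist_force: [-1.0, -0.1, -0.4]
finger_gap: 0.0077
grip_force: 79.2
```

Request:
jog_arm:
  increments:
    - [[0.03,0,0.001,0,0,0,255],[0.029,0.001,0,0,0,0,255],[0.03,0,0,0,0,0,255],[0.029,0,0,0,-0.001,0,255],[0.03,0,0,0,0,0,255],[0.013,0,0,0,0,0,255],[0.013,0,0,0,0,0,255],[0.013,0,0,0,0,0,255],[0.013,0,0,0,0,0,255],[0,0,0,0,0,0,255],[0,0,0,0,0,0,255]]

```text
clock: 8.25
tcp_pos: [0.4666, -0.3269, 0.0832]
orientation: [-0.019, 0.97, 0.227, 0.084]
wrist_force: [-0.4, -0.0, -1.1]
finger_gap: 0.0078
grip_force: 79.2
```

```bash
cat > tee.py <<'E'
from plan import *
c={n:cam(n) for n in("top","scene")}
s=env.get_state(); print(s['clock'],totrough(s['tcp_pos']),s['wrist_force'])
for n in c:
    for t in("tee_run","tee_branch"):
        for d in spotter.landmark_of(t,n)[:3]:
            P=np.array(c[n]['xyz']); u=onplane(c[n],d['uv'],0)-P
            f=lambda k:totrough(P+u*k)[2]-.0125
            from scipy.optimize import brentq
            k=brentq(f,.1,1.2); print(n,t,round(d['conf'],2),np.round(d['uv']),totrough(P+u*k).round(4))
o=[cv2.resize(c[n]['pixels'][y0:y0+90,x0:x0+90],None,fx=4.4,fy=4.4,interpolation=cv2.INTER_CUBIC) for n,(x0,y0) in [('scene',(285,120)),('top',(235,140))]]
save('t%d.png'%(s['clock']*10),np.hstack(o)); print('t%d.png'%(s['clock']*10))
E
python3 tee.py
```

```text
8.35 [-9.34980861e-02  8.22402267e-05  9.39115205e-03] [ 0.05650294 -0.00194008 -0.72878528]
top tee_run 0.69 [268. 180.] [ 0.0661 -0.0043  0.0125]
top tee_run 0.57 [442. 250.] [-0.2915 -0.2806  0.0125]
top tee_branch 0.83 [457. 249.] [-0.3095 -0.3148  0.0125]
top tee_branch 0.56 [261. 170.] [ 0.095  -0.0017  0.0125]
scene tee_run 0.66 [336. 336.] [-0.3154 -0.3092  0.0125]
scene tee_run 0.47 [336. 165.] [ 0.0739 -0.0106  0.0125]
scene tee_branch 0.89 [338. 347.] [-0.3297 -0.3261  0.0125]
scene tee_branch 0.69 [335. 163.] [ 0.0815 -0.0029  0.0125]
scene tee_branch 0.33 [315. 212.] [-0.091  -0.0767  0.0125]
t83.png
```

```bash
python3 -c "
from plan import *
Q=tool(fa,t10); Q0=tool(np.radians(13.3))
e=plan([(trough(-.25,0,.0095),Q,255,30,1)])
g=np.array([.467,-.4365,0])
e=plan([(np.array([.40,-.425,.08]),tool(np.radians(18),np.radians(5)),255,25),(g+[0,0,.05],Q0,255,25),(g+[0,0,.012],Q0,255,20,1),(g+[0,0,.002],Q0,255,5,2)],e)"
```

```text
7 [[-0.104,0,0,0,0,0,255],[-0.105,0,0,0,0,0,255],[-0.104,0.001,0,0,0,0,255],[-0.104,0,0,0,0,0,255],[-0.104,0,0,0,0,0,255],[-0.105,0,0,0,0,0,255],[0,0,0,0,0,0,255]]
end [ 0.3283 -0.3955  0.0562]
14 [[0.055,0.058,-0.015,-0.001,-0.007,0.011,255],[0.056,0.057,-0.015,-0.002,-0.007,0.012,255],[0.058,0.054,-0.017,-0.001,-0.006,0.011,255],[0.059,0.052,-0.017,-0.002,-0.007,0.012,255],[0.077,0.042,0.047,0,-0.009,0.009,255],[0.079,0.04,0.045,-0.001,-0.01,0.008,255],[0.081,0.038,0.042,0,-0.009,0.009,255],[0,0,0.076,0,0,0,255],[0,0,0.076,0,0,0,255],[0,0,0,0,0,0,255],[0,0,0.02,0,0,0,255],[0,0,0.02,0,0,0,255],[0,0,0,0,0,0,255],[0,0,0,0,0,0,255]]
end [ 0.4671 -0.4365  0.002 ]
```

View pics/t83.png

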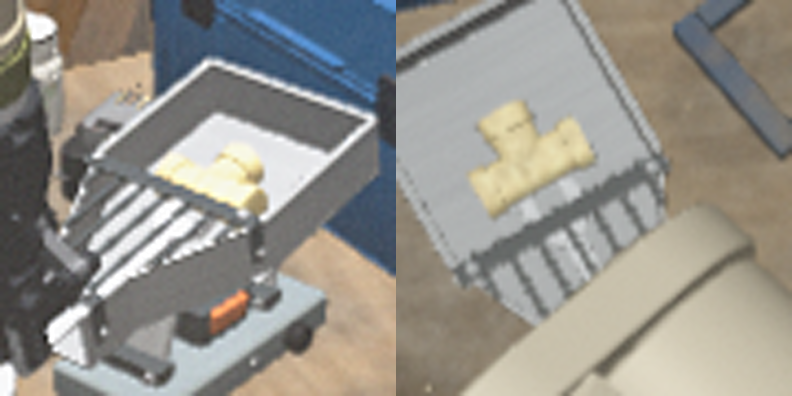

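The tee (right half, run centre ≈(532,165), branch end ≈(505,115)) is clear of the bars and still square to the trough, with both prongs behind it. Retract and lay the spanner down.

Request:
jog_arm:
  increments:
    - [[-0.104,0,0,0,0,0,255],[-0.105,0,0,0,0,0,255],[-0.104,0.001,0,0,0,0,255],[-0.104,0,0,0,0,0,255],[-0.104,0,0,0,0,0,255],[-0.105,0,0,0,0,0,255],[0,0,0,0,0,0,255]]

```text
clock: 9.25
tcp_pos: [0.326, -0.3965, 0.0557]
orientation: [-0.02, 0.971, 0.225, 0.084]
wrist_force: [0.6, 0.1, -1.3]
finger_gap: 0.0075
grip_force: 79.2
```

Request:
jog_arm:
  increments:
    - [[0.055,0.058,-0.015,-0.001,-0.007,0.011,255],[0.056,0.057,-0.015,-0.002,-0.007,0.012,255],[0.058,0.054,-0.017,-0.001,-0.006,0.011,255],[0.059,0.052,-0.017,-0.002,-0.007,0.012,255],[0.077,0.042,0.047,0,-0.009,0.009,255],[0.079,0.04,0.045,-0.001,-0.01,0.008,255],[0.081,0.038,0.042,0,-0.009,0.009,255],[0,0,0.076,0,0,0,255],[0,0,0.076,0,0,0,255],[0,0,0,0,0,0,255],[0,0,0.02,0,0,0,255],[0,0,0.02,0,0,0,255],[0,0,0,0,0,0,255],[0,0,0,0,0,0,255]]

```text
clock: 10.65
tcp_pos: [0.4672, -0.4369, 0.0027]
orientation: [0.0, 0.993, 0.115, 0.0]
wrist_force: [-0.4, -0.5, -0.9]
finger_gap: -0.0003
grip_force: 0.0
```

```bash
python3 -c "
from plan import *
o=[]
for n,(x0,y0) in [('scene',(250,160)),('top',(270,150))]:
    c=cam(n); o.append(cv2.resize(c['pixels'][y0:y0+130,x0:x0+130],None,fx=3,fy=3,interpolation=cv2.INTER_CUBIC))
save('g2.png',np.hstack(o)); s=env.get_state(); print(s['tcp_pos'],s['finger_gap'])"
```

```text
[ 0.46728399 -0.43693135  0.00270204] -7.843760485418239e-05
```

View pics/g2.png

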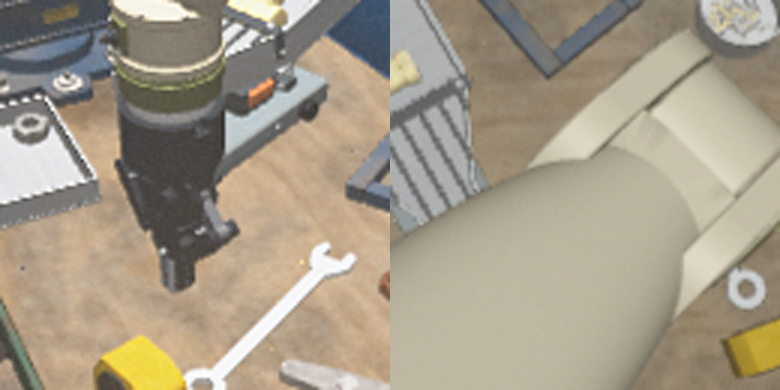

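The spanner slipped out on the way and now lies by the tape measure, jaw at (330,262), ring at (205,380). I'll raise the arm out of the view and check both.

Request:
jog_arm:
  increments:
    - [[0,0,-0.15,0,0,0,110],[-0.1,0.02,-0.19,0,0,0,110],[-0.19,0,-0.1,0,0,0,110],[-0.19,0,0,0,0,0,110],[-0.19,0,0,0,0,0,110],[0,0,0,0,0,0,110]]

```text
clock: 11.35
tcp_pos: [0.3053, -0.4796, 0.1078]
orientation: [0.001, 0.994, 0.112, -0.001]
wrist_force: [-0.2, -0.1, 0.0]
finger_gap: 0.0483
grip_force: 0.0
```

```bash
cat > d.py <<'E'
from plan import *
o=[]
C={n:cam(n) for n in("top","scene")}
for t,z in[("spanner",.004),("tape_measure",.06),("loose_nut",.012)]:
    for n in C:
        for d in spotter.cut_out(t,n)[:2]:
            m=d["region"]; v,u=np.nonzero(m)
            W=np.array([onplane(C[n],(a,b),z)[:2] for a,b in zip(u,v)])
            (cx,cy),(w,h),a=cv2.minAreaRect((W*1e3).astype(np.float32))
            print(t,n,round(d["conf"],2),np.round(d["uv"]),len(u),"rect",round(cx,1),round(cy,1),round(w,1),round(h,1),round(a,1))
for n,(x0,y0) in [('scene',(260,220)),('top',(320,170))]:
    c=C[n]; o.append(cv2.resize(c['pixels'][y0:y0+110,x0:x0+110],None,fx=3.6,fy=3.6,interpolation=cv2.INTER_CUBIC))
s=env.get_state(); save('sp.png',np.hstack(o)); print(s['tcp_pos'],s['clock'])
E
python3 d.py
```

```text
spanner top 0.95 [366. 217.] 397 rect 512.2 -505.8 193.8 31.3 29.9
spanner top 0.66 [264. 176.] 410 rect 659.4 -237.5 58.8 72.2 25.4
spanner scene 0.9 [336. 269.] 412 rect 513.7 -505.1 202.0 34.8 29.6
spanner scene 0.45 [327. 180.] 4215 rect 673.5 -114.7 498.4 207.5 50.1
tape_measure top 0.66 [397. 265.] 471 rect 389.4 -547.6 40.7 70.8 15.4
tape_measure top 0.31 [370. 219.] 431 rect 505.3 -496.5 188.9 33.0 30.4
tape_measure scene 0.63 [300. 291.] 929 rect 385.3 -588.4 61.7 99.6 14.8
loose_nut top 0.55 [366. 179.] 65 rect 617.0 -510.1 21.2 22.2 83.8
loose_nut scene 0.44 [382. 254.] 96 rect 615.5 -516.8 35.1 22.9 59.7
[ 0.3112324  -0.47785344  0.10665172] 11.75
```

View pics/sp.png

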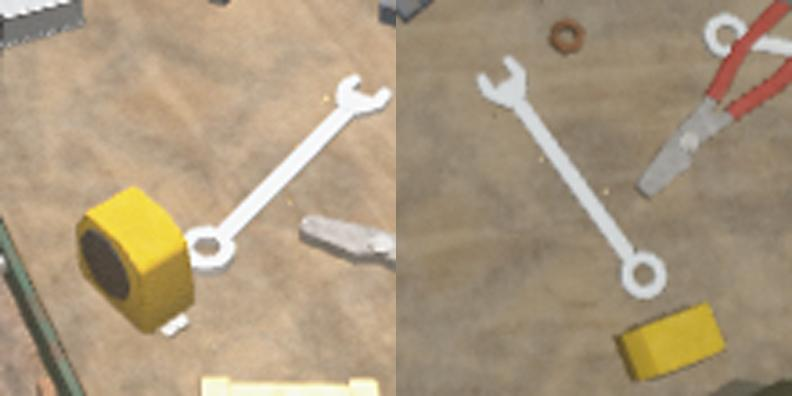

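The spanner lies flat and free: in both views it is 202 x 35 mm with its centre at (0.513,-0.505). The gap to the tape measure is clear, and the tape and loose nut are where they were. Now fit the tee.

```bash
cat > teefit.py <<'E'
from plan import *
from scipy.optimize import minimize
th=np.linspace(0,2*np.pi,24,endpoint=False); r=.0125
run=np.vstack([np.c_[r*np.cos(th),0*th+e,.0125+r*np.sin(th)] for e in(-.032,.032)])
br=np.vstack([np.c_[0*th+e,r*np.cos(th),.0125+r*np.sin(th)] for e in(0,.032)])
def sil(c,p,k,x0,y0,w,h):
    im=np.zeros((h*k,w*k),np.uint8); ca,sa=np.cos(p[2]),np.sin(p[2])
    for B in(run,br):
        P=np.array([trough(p[0]+ca*b[0]-sa*b[1],p[1]+sa*b[0]+ca*b[1],b[2]) for b in B])
        q=((proj(c,P)-[x0,y0]+.5)*k).astype(np.float32); cv2.fillConvexPoly(im,cv2.convexHull(q).astype(np.int32),1)
    return im
for n,(x0,y0) in(("top",(225,140)),("scene",(290,120))):
    c=cam(n); w=h=80;k=6
    hsv=cv2.cvtColor(cv2.resize(c["pixels"][y0:y0+h,x0:x0+w],None,fx=k,fy=k,interpolation=cv2.INTER_CUBIC),cv2.COLOR_RGB2HSV)
    m=((hsv[...,1]>55)&(hsv[...,0]>18)&(hsv[...,0]<38)&(hsv[...,2]>110)).astype(np.uint8)
    N,l,st,_=cv2.connectedComponentsWithStats(m); m=l==1+st[1:,4].argmax()
    f=lambda p:1-(lambda a:(a&m).sum()/(a|m).sum())(sil(c,p,k,x0,y0,w,h)>0)
    best=None
    for a in(-.2,0,.2):
        z=minimize(f,[.074,0,a],method="Nelder-Mead",options=dict(initial_simplex=np.array([.074,0,a])+np.vstack([np.zeros(3),np.diag([.006,.006,.15])])))
        if best is None or z.fun<best.fun: best=z
    print(n,m.sum()/k/k,best.x.round(4),round(1-best.fun,3))
E
python3 teefit.py
```

```text
top 365.4444444444444 [ 0.0755 -0.0007 -0.0071] 0.899
scene 31.5 [ 0.0926  0.0143 -0.8819] 0.117
```

```bash
python3 -c "
from plan import *
Q=tool(fa,t10); s=env.get_state(); p=s['tcp_pos']
e=plan([(p+[.03,.02,.12],tool(.3,.05),110,42),(trough(.1,-.0005,.11),Q,110,40),(trough(.1,-.0005,.04),Q,110,35,1)])
plan([(trough(.1,-.0005,.003),Q,110,10,1)],e)"
```

```text
16 [[0.045,-0.017,-0.16,0,0.005,-0.007,110],[0.048,-0.015,-0.159,0,0.006,-0.007,110],[0.051,-0.015,-0.159,0.001,0.005,-0.007,110],[0.146,-0.051,0.012,0.001,0.004,-0.006,110],[0.147,-0.049,0.014,0,0.005,-0.005,110],[0.147,-0.046,0.017,0.001,0.004,-0.006,110],[0.148,-0.043,0.019,0,0.005,-0.006,110],[0.149,-0.04,0.02,0.001,0.004,-0.005,110],[0.148,-0.038,0.023,0.001,0.004,-0.006,110],[0.149,-0.035,0.025,0,0.005,-0.006,110],[0.15,-0.033,0.027,0.001,0.004,-0.005,110],[0.149,-0.03,0.029,0,0.004,-0.006,110],[0,0,0.093,0,0,0,110],[0,0,0.094,0,0,0,110],[0.001,0,0.093,0,0,0,110],[0,0,0,0,0,0,110]]
end [ 0.6328 -0.2453  0.1471]
5 [[0,0,0.037,0,0,0,110],[0,0,0.037,0,0,0,110],[0,0,0.037,0,0,0,110],[0,0,0.037,0,0,0,110],[0,0,0,0,0,0,110]]
end [ 0.6385 -0.2425  0.1106]
```

Request:
jog_arm:
  increments:
    - [[0.045,-0.017,-0.16,0,0.005,-0.007,110],[0.048,-0.015,-0.159,0,0.006,-0.007,110],[0.051,-0.015,-0.159,0.001,0.005,-0.007,110],[0.146,-0.051,0.012,0.001,0.004,-0.006,110],[0.147,-0.049,0.014,0,0.005,-0.005,110],[0.147,-0.046,0.017,0.001,0.004,-0.006,110],[0.148,-0.043,0.019,0,0.005,-0.006,110],[0.149,-0.04,0.02,0.001,0.004,-0.005,110],[0.148,-0.038,0.023,0.001,0.004,-0.006,110],[0.149,-0.035,0.025,0,0.005,-0.006,110],[0.15,-0.033,0.027,0.001,0.004,-0.005,110],[0.149,-0.03,0.029,0,0.004,-0.006,110],[0,0,0.093,0,0,0,110],[0,0,0.094,0,0,0,110],[0.001,0,0.093,0,0,0,110],[0,0,0,0,0,0,110]]
  force: 60

```text
clock: 13.45
tcp_pos: [0.6307, -0.2439, 0.143]
orientation: [-0.022, 0.97, 0.227, 0.082]
wrist_force: [-0.4, 1.2, 0.2]
finger_gap: 0.0483
grip_force: 0.0
```

```bash
python3 -c "
from plan import *
Q=tool(fa,t10); s=env.get_state(); print(totrough(s['tcp_pos']),s['wrist_force'],(quat(s['orientation']).inv()*Q).magnitude())
plan([(trough(.1,-.0005,.003),Q,110,10,1)])"
```

```text
[0.09813391 0.00162693 0.03633858] [-0.3803626   1.21718694  0.20205693] 0.007146562295683529
5 [[0.002,0.002,0.033,0,0,0,110],[0.002,0.003,0.034,-0.001,0.001,0,110],[0.002,0.002,0.033,0,0,0,110],[0.002,0.002,0.033,-0.001,0.001,0,110],[0,0,0,0,0,0,110]]
end [ 0.6385 -0.2425  0.1106]
```

Request:
jog_arm:
  increments:
    - [[0,0,0.037,0,0,0,110],[0,0,0.037,0,0,0,110],[0,0,0.037,0,0,0,110],[0,0,0.037,0,0,0,110],[0,0,0,0,0,0,110],[0,0,0,0,0,0,110]]

```text
clock: 14.05
tcp_pos: [0.6379, -0.2434, 0.1106]
orientation: [-0.019, 0.97, 0.226, 0.084]
wrist_force: [-0.0, -0.8, -0.2]
finger_gap: 0.0485
grip_force: 0.0
```

```bash
python3 -c "
from plan import *
s=env.get_state(); print(totrough(s['tcp_pos']),s['wrist_force'])"
```

```text
[ 0.09905084 -0.00103546  0.00327706] [-0.00792295 -0.77084385 -0.18046864]
```

Request:
jog_arm:
  increments:
    - [[0,0,0,0,0,0,255],[0,0,0,0,0,0,255],[0,0,0,0,0,0,255],[0,0,0,0,0,0,255],[0,0,0,0,0,0,255],[0,0,-0.04,0,0,0,255],[0,0,-0.08,0,0,0,255],[0,0,-0.12,0,0,0,255],[0,0,-0.12,0,0,0,255],[0,0,-0.04,0,0,0,255],[0,0,0,0,0,0,255],[0,0,0,0,0,0,255]]

```text
clock: 15.25
tcp_pos: [0.622, -0.2506, 0.2079]
orientation: [-0.02, 0.97, 0.226, 0.084]
wrist_force: [0.4, -0.3, -1.7]
finger_gap: 0.0228
grip_force: 58.9
```

```bash
python3 -c "
from plan import *
Q=tool(0,0); p=np.array([.402,-.2635,0])
e=plan([(p+[0,0,.215],Q,255,30),(p+[0,0,.06],Q,255,35),(p+[0,0,.03],Q,255,20,2)])
plan([(p+[0,0,.008],Q,255,6,1)],e); print(env.get_state()['joint_pos'])"
```

```text
17 [[-0.099,-0.043,-0.021,-0.002,-0.007,0.018,255],[-0.103,-0.037,-0.019,-0.001,-0.006,0.018,255],[-0.104,-0.031,-0.017,-0.002,-0.007,0.019,255],[-0.106,-0.025,-0.015,-0.001,-0.007,0.018,255],[-0.108,-0.019,-0.012,-0.002,-0.007,0.018,255],[-0.109,-0.012,-0.011,-0.002,-0.006,0.018,255],[-0.11,-0.006,-0.008,-0.001,-0.007,0.018,255],[-0.11,0,-0.006,-0.002,-0.007,0.018,255],[0,0,0.124,0,0,0,255],[0,0,0.124,0,0,0,255],[0,0,0.124,0,0,0,255],[0,-0.001,0.124,0,0,0,255],[0,0,0.124,0,0,0,255],[0,0,0.06,0,0,0,255],[0,0,0.06,0,0,0,255],[0,0,0,0,0,0,255],[0,0,0,0,0,0,255]]
end [ 0.4019 -0.2634  0.03  ]
5 [[0,0,0.022,0,0,0,255],[0,0,0.022,0,0,0,255],[0,0,0.022,0,0,0,255],[0,0,0.022,0,0,0,255],[0,0,0,0,0,0,255]]
end [ 0.4019 -0.2635  0.008 ]
[-0.5690888   0.42032669  0.13242383  1.19358608  0.14742386  2.12085677]
```

Request:
jog_arm:
  increments:
    - [[-0.099,-0.043,-0.021,-0.002,-0.007,0.018,255],[-0.103,-0.037,-0.019,-0.001,-0.006,0.018,255],[-0.104,-0.031,-0.017,-0.002,-0.007,0.019,255],[-0.106,-0.025,-0.015,-0.001,-0.007,0.018,255],[-0.108,-0.019,-0.012,-0.002,-0.007,0.018,255],[-0.109,-0.012,-0.011,-0.002,-0.006,0.018,255],[-0.11,-0.006,-0.008,-0.001,-0.007,0.018,255],[-0.11,0,-0.006,-0.002,-0.007,0.018,255],[0,0,0.124,0,0,0,255],[0,0,0.124,0,0,0,255],[0,0,0.124,0,0,0,255],[0,-0.001,0.124,0,0,0,255],[0,0,0.124,0,0,0,255],[0,0,0.06,0,0,0,255],[0,0,0.06,0,0,0,255],[0,0,0,0,0,0,255],[0,0,0,0,0,0,255]]

```text
clock: 16.95
tcp_pos: [0.4018, -0.2629, 0.03]
orientation: [-0.0, 1.0, 0.001, -0.001]
wrist_force: [-0.6, 0.1, -1.0]
finger_gap: 0.0227
grip_force: 59.0
```

Request:
jog_arm:
  increments:
    - [[0,0,0.022,0,0,0,255],[0,0,0.022,0,0,0,255],[0,0,0.022,0,0,0,255],[0,0,0.022,0,0,0,255],[0,0,0,0,0,0,255],[0,0,0,0,0,0,255]]

```text
clock: 17.55
tcp_pos: [0.4026, -0.2639, 0.0089]
orientation: [0.001, 1.0, 0.001, 0.0]
wrist_force: [0.2, -0.9, -2.2]
finger_gap: 0.0228
grip_force: 59.0
```

Request:
jog_arm:
  increments:
    - [[0,0,0.004,0,0,0,255],[0,0,0.002,0,0,0,255],[0,0,0,0,0,0,255]]

```text
clock: 17.85
tcp_pos: [0.4029, -0.2642, 0.0078]
orientation: [0.001, 1.0, 0.001, 0.001]
wrist_force: [0.0, 0.5, -0.8]
finger_gap: 0.0226
grip_force: 59.1
```

Open gently and withdraw straight up, then back towards the robot's right.

Request:
jog_arm:
  increments:
    - [[0,0,0,0,0,0,165],[0,0,0,0,0,0,155],[0,0,0,0,0,0,155],[0,0,-0.03,0,0,0,155],[0,0,-0.1,0,0,0,155],[0,0,-0.18,0,0,0,155],[0,0,-0.18,0,0,0,155],[0,0,-0.18,0,0,0,155],[0,0.18,0,0,0,0,155],[0,0.18,0,0,0,0,155],[-0.05,0.18,0,0,0,0,155],[-0.05,0.18,0,0,0,0,155],[0,0,0,0,0,0,155],[0,0,0,0,0,0,155]]

```text
clock: 19.25
tcp_pos: [0.3771, -0.4445, 0.1753]
orientation: [0.001, 1.0, -0.0, 0.0]
wrist_force: [0.9, 0.1, -0.4]
finger_gap: 0.0337
grip_force: 0.0
```

```bash
python3 -c "
from plan import *
o=[]
for n,(x0,y0) in [('scene',(210,160)),('top',(225,215))]:
    c=cam(n); o.append(cv2.resize(c['pixels'][y0:y0+100,x0:x0+100],None,fx=4,fy=4,interpolation=cv2.INTER_CUBIC))
save('f.png',np.hstack(o)); s=env.get_state(); print(s['tcp_pos'],s['finger_gap'])"; python3 d.py
```

```text
[ 0.37774691 -0.4427391   0.17549788] 0.033455954633499076
spanner top 0.73 [356. 201.] 221 rect 556.8 -486.4 98.6 32.9 36.6
spanner scene 0.57 [336. 271.] 421 rect 511.4 -505.3 199.9 32.8 29.6
tape_measure scene 0.76 [300. 291.] 916 rect 381.6 -588.9 56.6 105.1 2.4
loose_nut top 0.49 [366. 179.] 60 rect 617.0 -510.2 21.5 21.9 85.4
loose_nut scene 0.63 [381. 256.] 110 rect 615.1 -515.1 38.2 25.1 58.7
[ 0.37814077 -0.4432488   0.17560569] 19.75
```

View pics/f.png

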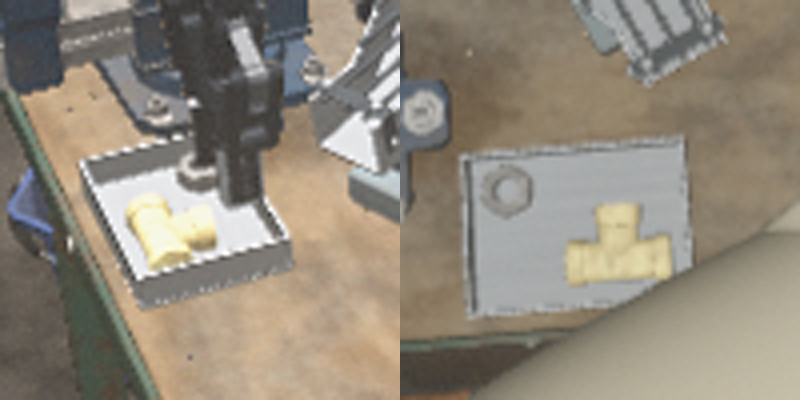

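The tee lies flat in the tray (right half, run centre ≈(620,262), branch up), clear of the nut at (507,190) and of the walls. The spanner, tape and loose nut are unmoved. Hand in.

```bash
python3 -c "
from workcell import ticket; print(ticket.hand_in())"
```

```text
the job is handed in; nothing more can be done
None
```

Job handed in at about 20 s: the tee was pushed clear and now lies flat in the tray, with the tape measure and loose nut unmoved and the battery never approached; the spanner slipped from the grip on the way back instead of being set down, but landed flat on the bench about 8 cm from its old place, touching nothing.

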